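# Build the stack on a watch-case press bed

### The arm

A 6-joint arm with a two-finger parallel gripper is mounted at the origin on the work surface. World frame = base frame: x ahead of the robot, y to its left, z up, the work surface at z = 0. Lengths are in m, angles in rad, forces in N, time in s.
With the tool pointing down it reaches from about 0.275 to 0.725 m from the base axis. Payload 5.6 kg.
Tool frame: the origin (TCP) lies on the centre line of the jaws, within the pads' length; the fingertips stand 19 mm ahead of it and the grasp point (between the pads) is the TCP (bot.finger_overhang is the distance from the TCP to the fingertips, in m); z points along the fingers, y is the line along which they close (so a half turn about z gives the same grasp; the last joint's range is limited). The gripper opens to 85 mm and grips with 20 to 120 N. Pads are 22 mm wide; open, the fingers measure 114 mm over their backs; the gripper's body (76 mm by 85 mm) begins 54 mm behind the grasp point. The pads swing forward as they close: fully open they stand 13 mm farther back than shut.
Start: joints at [-0.949, 0.255, 0.108, 0, -1.424, -0.285], TCP at [0.182, -0.519, 0.25] pointing down, gripper open.
Joint ranges: [-2.95, 2.95], [-1.21, 1.97], [-1.09, 1.5], [-2.87, 1.71], [-2.94, -0.07], [-3.05, 3.05]. Speed limits (rad/s): [2.57, 2.57, 3.14, 3.14, 3.14, 3.14].

### API

Orientations are given as a 3x3 rotation matrix whose columns are the frame's x, y, z axes.
In Python, from bench import bot gives the robot as it stands.
- The arm moves only by the shell command python3 -m inch 'ROWS' [FORCE]. ROWS is JSON, a list of rows, each a list of 5 numbers: the shift along the world's x, y, z in m, then the turn about the world's z in rad, then the opening in per cent of the stroke, from 0 (shut) to 100 (fully open). In form: [[tx, ty, tz, yaw, claw], ...]. A call has 1 to 12 rows; each row shifts and turns the commanded pose from where the row before left it; what a row does not reach is not made up. A row lasts 1/10 s, in which the tool goes at most 50 mm and 8.59 degrees, less where a joint would pass 70% of its speed; a pose out of reach is approached as far as the arm can. A call with a gripper value outside its range is refused whole. The fingers move at their own pace and stop on an object; FORCE is the grip in N (left out, the last holds). Time passes only in rows, so rows that do not move let the fingers close. It gives the time, the measured TCP pose, the force, the opening and the grip force at its end, in the units of the state.
- bot.sense(): the state, without advancing time (a new reading comes with each control period).
- bot.read_camera(name): name is "scene" or "top"; returns the picture (480x640x3 uint8, red, green, blue); there is no depth.
- bot.calibration(name): a dict with "fx", "fy", "cx", "cy" (pixels), "rvec" (rotation vector, rad) and "tvec" (3), from world to camera coordinates, as OpenCV has them. Camera axes: x right, y down, z forward; pixel columns grow to the right and rows downward; lengths in m; the calibration is good to about 2 mm. A picture is of the moment at which its call begins. calibration takes no time and is no camera call.
- bot.hand_in(): hands the job in; it is judged then, once.
The state is a dict: "time": time; "qpos": joint angles; "qd": joint speeds; "joint_efforts": joint torques, N m; "tcp_pos": TCP position; "orientation": TCP orientation; "contact_force": force on the tool from outside, world axes, zero at the start; "moment": the same for the moment, N m; "finger_gap": finger opening in m; "gripper_force": force on a finger pad.
Only numpy, scipy, OpenCV 4.12 (cv2) and the standard library are available. Lean on these libraries where they do the work, as an engineer would, in place of code of your own. Each camera call takes 0.05 s, during which the arm holds its last target. There are 200 camera calls.

### The job

Build up the pressing stack on the steel press bed, in this order: first the anvil over the bed's pin, then the wide support ring over the anvil's boss, then the watch case face up with its back in the ring, and last the pressing die, foot down, in the open case. Each piece must sit fully down and flat on the one below and be let go; the small ring, the split ring, the screwdriver and the jar stay where they lie.

Things in the scene. Friction and masses are not known exactly. Their poses are not given: they have to be found in the camera images.
- bed: Press bed: dark steel square plate 100 x 100 mm, 12 mm thick, fixed to the bench, with a bright round pin 20 mm across in the middle that stands 8.5 mm above the plate (its top 2.5 mm tapered). Origin: centre of the plate's underside; z up; x and y along the plate's sides. Its place and yaw differ at every start.
- anvil: Anvil: steel disc 64 mm across, 20 mm high, with a brass boss 28 mm across and 8 mm high in the middle of its top (tapered; 28 mm high in all). A round pocket in its underside, 24 mm across and 12 mm deep, takes the bed's pin. Origin: centre of the underside; z up; seated 12 mm above the bed's origin. 0.16 kg.
- ring: Wide support ring: closed plain steel ring, 56 mm outside, 34 mm bore, 16 mm high. It goes over the anvil's boss. Origin: centre of the underside; z up. Seated, its origin is 20 mm above the anvil's. About 0.07 kg; same either way up, leave it the way up it lies.
- case: Watch case, steel, face up: open round cup 42 mm across, 5 to 16 mm above its origin; bore 34 mm, floor 8 mm above the origin. Four strap lugs make it 58 mm long in x (28 mm over the lugs in y); the y sides are free to grip. Under it a case back 28 mm across, 5 mm high, foot tapered, enters the ring. Origin: centre of the underside; z up; seated 11 mm above the ring's origin. 0.06 kg.
- die: Pressing die, upright: black plastic foot 28 mm across from 0 to 10 mm high (tapered at the bottom), black shoulder 38 mm across from 10 to 18 mm, then a steel stem 22 mm across up to 42 mm, to grip it by. The foot goes into the case and rests on its floor. Origin: centre of the underside of the foot; z up; seated 8 mm above the case's origin. 0.07 kg.
- small_ring: Small ring, not wanted: closed steel ring 42 mm outside, 24 mm bore, 16 mm high (too narrow for the anvil's boss). Leave it lying. Origin: centre of the underside.
- split_ring: Split ring, not wanted: black plastic C-shaped ring 61 mm outside, 40 mm bore, 10 mm high, with a gap of about 15 mm on its +x side. Leave it lying. Origin: centre of the circle, underside.
- holder: Movement holder, a bystander fixed to the bench: small black vice 90 mm long (x) and 50 mm wide with two jaws and a steel screw whose knob reaches 53 mm out on +x; 35 mm high. Origin: centre of the underside. It and the bed trade sides between starts.
- screwdriver: Loose screwdriver about 150 mm long with green handle, lying at the right edge of the work area, a bystander. Origin: near the middle of its length, underside.
- jar: Closed jar 44 mm across and 50 mm high, standing at the left edge of the work area, a bystander. Origin: centre of the underside.
There are look-alikes about, which are no part of the job. What is shaped like the anvil but blue is not meant.

How it is judged:
On the way, in this order (a step that is already met when the one before it is completed fails the run):
1. the anvil is seated on the press bed's pilot pin (horizontal distance between anvil and bed below 0.007 m and z of anvil in the frame of bed between 0.009 and 0.015 m and angle between anvil's own z axis and vertical below 0.08 rad), for 0.2 s.
2. then the wide support ring lies flat on the anvil, over its boss (horizontal distance between ring and anvil below 0.007 m and z of ring in the frame of anvil between 0.017 and 0.023 m and angle between ring's own z axis and vertical below 0.08 rad), for 0.2 s.
3. then the watch case sits face up in the support ring (horizontal distance between case and ring below 0.007 m and z of case in the frame of ring between 0.008 and 0.014 m and angle between case's own z axis and vertical below 0.08 rad), for 0.2 s.
4. then the pressing die stands in the watch case (horizontal distance between die and case below 0.007 m and z of die in the frame of case between 0.005 and 0.011 m and angle between die's own z axis and vertical below 0.08 rad), for 0.2 s.
At the end, for the whole second after the job is handed in: Anvil on bed, wide ring on anvil, case in ring, die in case: each centred on the one below within 7 mm, at its seated height within 3 mm, upright within 0.08 rad, at rest, released; small ring, split ring, screwdriver and jar within 30 mm of where they began (all of step 1 and all of step 2 and all of step 3 and all of step 4 and linear speed of each of anvil, ring, case, die below 0.02 m/s and distance of each of small_ring, split_ring, screwdriver, jar from where it was at the start of the episode below 0.03 m); the robot touches nothing.
It fails at once if a bystander (small ring, split ring, screwdriver or jar) was moved more than 30 mm (distance of any of small_ring, split_ring, screwdriver, jar from where it was at the start of the episode above 0.03 m).
It also fails if it takes over 99 s, if anything falls off the work surface, if the arm or the gripper's body presses on something with over 40 N, if the wrist force passes 120 N, or if a joint passes its speed limit or range.

## Working session

There is one attempt and no reset: what is moved stays moved. The work goes in short steps, Python scripts to look and compute and a shell command to move; the robot and the scene stay as the last step left them, time stands still between calls to the robot, and variables do not carry over. Pictures are saved under pics/ and viewed, at most 14 in all, crops included, and the job is handed in when it is done.

```bash
mkdir -p pics; cat > h.py <<'E'
import cv2,numpy as np
from bench import bot
def cam(n):
    c=bot.calibration(n);K=np.array([[c['fx'],0,c['cx']],[0,c['fy'],c['cy']],[0,0,1.]])
    return K,cv2.Rodrigues(np.array(c['rvec'],float))[0],np.array(c['tvec'],float).reshape(3)
def ray(n,u,v,z):
    K,R,t=cam(n);d=R.T@np.linalg.inv(K)@np.array([u,v,1.]);o=-R.T@t
    return (o+d*(z-o[2])/d[2])[:2]
def proj(n,p):
    K,R,t=cam(n);q=K@(R@np.array(p,float)+t);return q[:2]/q[2]
def snap(n,f):
    im=cv2.cvtColor(np.array(bot.read_camera(n)),cv2.COLOR_RGB2BGR);cv2.imwrite('pics/'+f+'.png',im);return im
E
python3 - <<'E'
from h import *
for n in('top','scene'):
    snap(n,n+'0');K,R,t=cam(n);print(n,K[0,0],-R.T@t,R[2])
s=bot.sense();print(s['tcp_pos'],s['orientation'],s['finger_gap'],s['time'])
E
```

```text
top 492.7874451258323 [0.39814031 0.02259155 0.96659255] [ 0.12607601  0.00249759 -0.99201744]
scene 485.05826322115644 [1.37511145 0.14832639 0.66664671] [-0.79652019 -0.11614322 -0.59335178]
[ 0.18166978 -0.51868774  0.24949545] [[-9.43833751e-01 -3.30420067e-01 -6.55944119e-04]
 [-3.30420704e-01  9.43832431e-01  1.58137840e-03]
 [ 9.65821758e-05  1.70929582e-03 -9.99998534e-01]] 0.08538864912535231 0.1
```

View pics/top0.png

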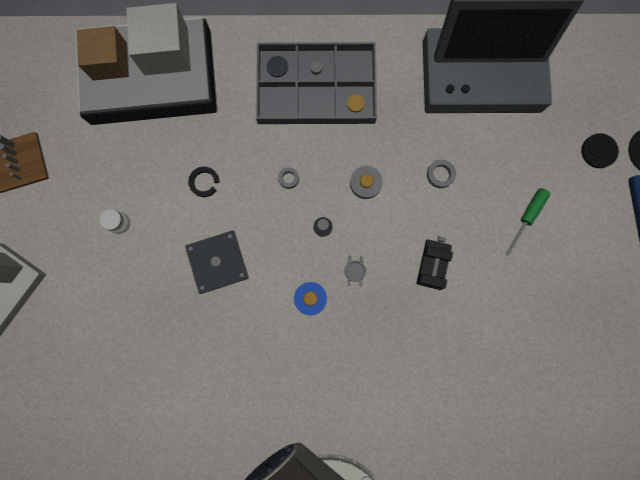

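View pics/scene0.png

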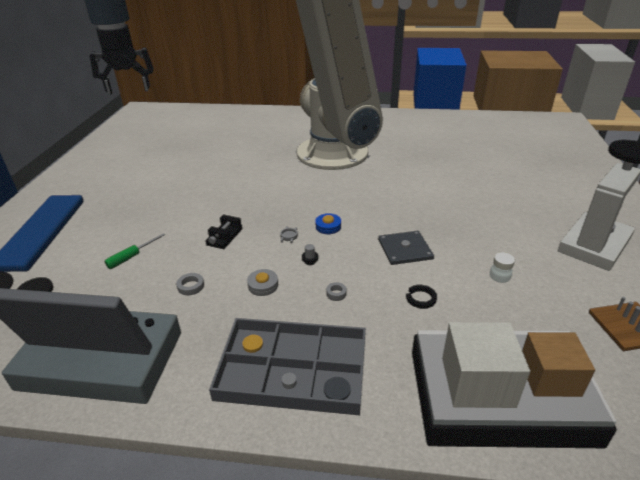

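The top view shows the bed at (216,262), grey anvil at (367,182), wide ring at (441,173), case at (355,270) and die at (323,227). The small ring is at (289,178), the split ring at (204,181), and the blue look-alike at (310,298). The scene view agrees. Next I zoom in to measure them more finely.

```bash
python3 - <<'E'
from h import *
T=cv2.imread('pics/top0.png');S=cv2.imread('pics/scene0.png')
t=[(216,262),(367,182),(441,173),(355,270),(323,227)];s=[(405,246),(263,281),(190,284),(289,234),(310,254)]
def c(im,p,w=33):
    return cv2.resize(im[p[1]-w:p[1]+w,p[0]-w:p[0]+w],(160,160),interpolation=cv2.INTER_CUBIC)
cv2.imwrite('pics/crops.png',np.vstack([np.hstack([c(T,p) for p in t]),np.hstack([c(S,p) for p in s])]))
E
```

```text
(no output)
```

View pics/crops.png

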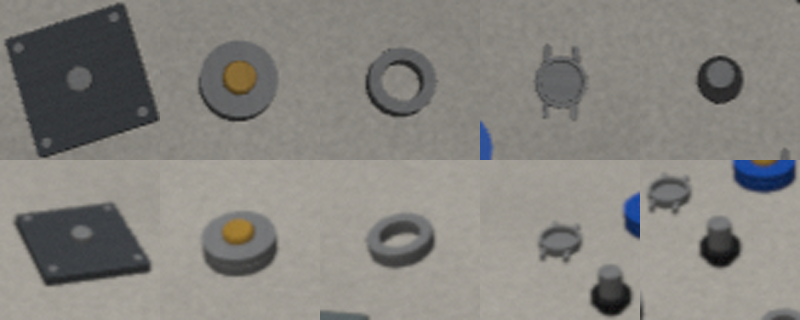

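```bash
cat >> h.py <<'E'
def blob(im,p,f,w=30,pick='near'):
    x0,y0=p[0]-w,p[1]-w;c=cv2.resize(im[y0:p[1]+w,x0:p[0]+w],None,fx=6,fy=6,interpolation=cv2.INTER_CUBIC)
    m=f(c.astype(int)).astype(np.uint8)*255
    m=cv2.morphologyEx(m,cv2.MORPH_OPEN,np.ones((5,5)))
    cs=[k for k in cv2.findContours(m,cv2.RETR_EXTERNAL,cv2.CHAIN_APPROX_NONE)[0] if cv2.contourArea(k)>300]
    def ctr(k):
        M=cv2.moments(k);return np.array([M['m10'],M['m01']])/M['m00']
    k=min(cs,key=lambda k:np.linalg.norm(ctr(k)-6*w));q=(ctr(k)+.5)/6-.5
    return q+[x0,y0],cv2.contourArea(k)/36,((k.reshape(-1,2)+.5)/6-.5)+[x0,y0]
brass=lambda c:(c[...,2]-c[...,0]>40)
def gray(c):return c.mean(-1)
def fg(d=12):
    def f(c):
        bg=np.median(np.r_[c[:20].reshape(-1,3),c[-20:].reshape(-1,3)],axis=0)
        return (bg.mean()-c.mean(-1)>d)|((abs(c-bg-(c.mean(-1)-bg.mean())[...,None])).max(-1)>10)
    return f
E
python3 - <<'E'
from h import *
I={'top':cv2.imread('pics/top0.png'),'scene':cv2.imread('pics/scene0.png')}
def go(name,n,p,f,z,w):
    q,a,k=blob(I[n],p,f,w);print(name,n,q.round(1),'area',round(a),(1e3*ray(n,*q,z)).round(1));return k
lo=lambda t:(lambda c:gray(c)>t)
go('pin','top',(216,262),lo(80),.0205,14);go('pin','scene',(405,243),lo(90),.0205,11)
go('boss','top',(367,182),brass,.026,20);go('boss','scene',(263,276),brass,.026,18)
go('anvil','top',(367,182),fg(),.010,26);go('anvil','scene',(263,281),fg(),.010,26)
go('ring','top',(441,173),fg(),.008,26);go('ring','scene',(190,284),fg(),.008,22)
for n,p in(('top',(355,270)),('scene',(289,234))):
    k=go('case',n,p,fg(),.010,17)
    r=cv2.minAreaRect(np.array([ray(n,*u,.010) for u in k],np.float32)*1000);print(r)
    P=np.array([ray(n,*u,.010) for u in k]);P-=P.mean(0);print('axis',np.degrees(np.arctan2(*np.linalg.svd(P,full_matrices=False)[2][0][::-1])))
go('stem','top',(323,225),lo(75),.042,8);go('stem','scene',(310,249),lo(75),.042,10)
go('die','top',(323,227),fg(),.018,16);go('die','scene',(310,254),fg(),.018,16)
go('small','top',(289,178),fg(),.008,20)
E
```

```text
pin top [215.3 261. ] area 71 [479.3 215.7]
pin scene [405.2 242.4] area 35 [480.5 215.7]
boss top [366.4 180.4] area 140 [635.8 -77.4]
boss scene [261.7 277. ] area 107 [637.  -77.9]
anvil top [365.7 182.1] area 891 [636.4 -77.7]
anvil scene [262.4 282.4] area 729 [635.3 -78.2]
ring top [440.7 173.6] area 679 [ 653.6 -227.7]
ring scene [189.9 284. ] area 545 [ 653.  -228.7]
case top [354.9 270.5] area 472 [460.9 -53.8]
((460.8794250488281, -53.857032775878906), (44.60669708251953, 60.3997802734375), 85.75016784667969)
axis 178.37940950956934
case scene [288.6 234.4] area 250 [459.7 -54.3]
((459.5995788574219, -54.124534606933594), (46.90165328979492, 69.99852752685547), 85.67304229736328)
axis 3.1081525582112755
stem top [322.7 224.1] area 94 [547.1   8.6]
stem scene [309.4 245.8] area 273 [542.6   8.1]
die top [322.5 226.5] area 324 [546.3   8.6]
die scene [309.6 255.2] area 304 [544.6   7.9]
small top [288.2 177.8] area 382 [646.2  76.4]
```

```bash
python3 -c "from bench import bot;print(bot.finger_overhang)"
python3 -m inch '[[0.0325,0.0315,0,-0.113,100],[0.0325,0.0315,0,-0.112,100],[0.0325,0.0315,0,-0.112,100],[0.0325,0.0315,0,0,100],[0.0325,0.0315,0,0,100],[0.0325,0.0315,0,0,100],[0.0325,0.0315,0,0,100],[0.0325,0.0315,0,0,100],[0.0325,0.0315,0,0,100],[0.0325,0.0315,0,0,100],[0.0325,0.0315,0,0,100],[0.0325,0.0315,0,0,100]]' 60
python3 -m inch '[[0.0325,0.0315,0,0,100],[0.0325,0.0315,0,0,100],[0,0,-0.04,0,100],[0,0,-0.04,0,100],[0,0,-0.04,0,100],[0,0,-0.03,0,100],[0,0,0,0,100],[0,0,0,0,100]]'
```

```text
0.019
time: 1.3
tcp_pos: [0.5727, -0.1394, 0.2499]
orientation: [[-1.0, -0.0, -0.001], [-0.0, 1.0, 0.0], [0.001, 0.0, -1.0]]
contact_force: [1.2, -0.9, 0.5]
finger_gap: 0.0852
gripper_force: 0.0
time: 2.1
tcp_pos: [0.637, -0.0784, 0.1008]
orientation: [[-1.0, -0.0, -0.0], [-0.0, 1.0, -0.001], [0.0, -0.001, -1.0]]
contact_force: [0.3, -1.2, 1.7]
finger_gap: 0.0855
gripper_force: 0.0
```

```bash
python3 -m inch '[[-0.001,0.0005,-0.03,0,100],[0,0,-0.028,0,100],[0,0,-0.015,0,100],[0,0,-0.005,0,100],[0,0,0,0,60],[0,0,0,0,50],[0,0,0,0,50],[0,0,0,0,50],[0,0,0,0,50],[0,0,0,0,50]]' 60
python3 -m inch '[[0,0,0.01,0,50],[0,0,0.04,0,50],[0,0,0.04,0,50],[0,0,0,0,50]]'
```

```text
time: 3.1
tcp_pos: [0.6377, -0.0779, 0.0254]
orientation: [[-1.0, -0.001, 0.005], [-0.001, 1.0, -0.001], [-0.005, -0.001, -1.0]]
contact_force: [0.3, -0.2, 5.8]
finger_gap: 0.0615
gripper_force: 67.2
time: 3.5
tcp_pos: [0.6398, -0.0779, 0.1205]
orientation: [[-1.0, -0.001, 0.013], [-0.001, 1.0, -0.001], [-0.013, -0.001, -1.0]]
contact_force: [1.1, -0.6, -0.2]
finger_gap: 0.0614
gripper_force: 69.2
```

```bash
python3 - <<'E'
from h import *
S=snap('scene','s1');T=snap('top','t1')
cv2.imwrite('pics/c1.png',np.hstack([cv2.resize(I[y-60:y+60,x-50:x+50],(400,480),interpolation=cv2.INTER_CUBIC) for I,x,y in((S,263,250),(T,367,182))]))
print(bot.sense()['orientation'],bot.sense()['tcp_pos'],bot.sense()['qpos'])
E
```

```text
[[-9.99994124e-01  4.11096671e-04  3.40331210e-03]
 [ 4.14354393e-04  9.99999457e-01  9.56571426e-04]
 [-3.40291701e-03  9.57975983e-04 -9.99993751e-01]] [ 0.63643234 -0.07733076  0.11427599] [ 1.22012986e-01  4.98010600e-01  1.19269152e-01 -5.76872390e-04
 -1.18856049e+00 -1.69300780e+00]
```

View pics/c1.png

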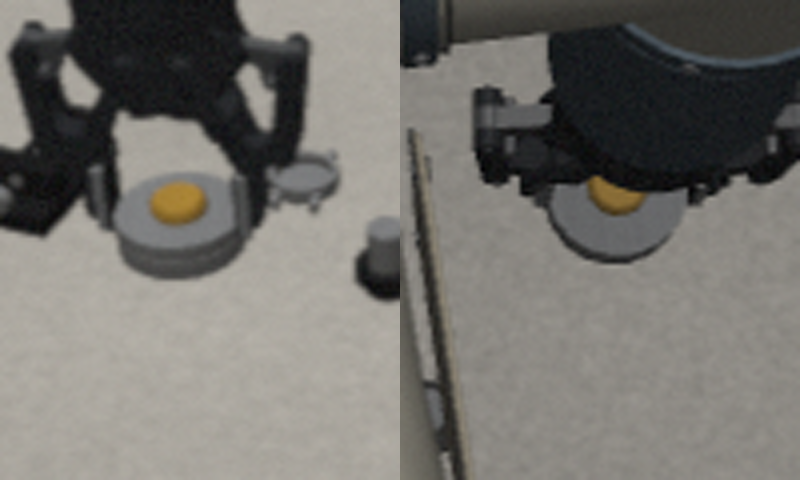

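The picture shows the anvil held level between the pads, boss up. I measure its offset in the hand.

```bash
python3 - <<'E'
from h import *
q,a,k=blob(cv2.imread('pics/s1.png'),(257,241),brass,14);s=bot.sense()
print(q,a);print(ray('scene',*q,s['tcp_pos'][2]-.0225+.026),s['tcp_pos'],s['contact_force'])
E
```

```text
[257.02890747 240.30892458] 115.43055555555556
[ 0.63539828 -0.07874427] [ 0.63643234 -0.07733076  0.11427599] [-0.74949374 -0.20788844 -1.29689035]
```

```bash

python3 -m inch '[[-0.0194,0.0367,0,0,50],[-0.0194,0.0367,0,0,50],[-0.0194,0.0367,0,0,50],[-0.0194,0.0367,0,0,50],[-0.0194,0.0367,0,0,50],[-0.0194,0.0367,0,0,50],[-0.0194,0.0367,0,0,50],[-0.0194,0.0367,0,0,50],[0,0,0,0,50],[0,0,0,0,50],[0,0,0,0,50],[0,0,0,0,50]]'
python3 -m inch '[[0,0,-0.02,0,50],[0,0,-0.02,0,50],[0,0,-0.01,0,50],[0,0,0,0,50],[0,0,0,0,50],[0,0,0,0,50]]'
```

```text
time: 4.8
tcp_pos: [0.4807, 0.215, 0.1119]
orientation: [[-1.0, 0.002, -0.001], [0.002, 1.0, -0.001], [0.001, -0.001, -1.0]]
contact_force: [-0.0, 0.4, -1.4]
finger_gap: 0.0613
gripper_force: 69.4
time: 5.4
tcp_pos: [0.4814, 0.2163, 0.0633]
orientation: [[-1.0, 0.0, 0.002], [0.0, 1.0, 0.001], [-0.002, 0.001, -1.0]]
contact_force: [-0.3, 0.7, -0.7]
finger_gap: 0.0609
gripper_force: 69.4
```

```bash

python3 -m inch '[[0,0,-0.012,0,50],[0,0,-0.006,0,50],[0,0,-0.003,0,50],[0,0,-0.002,0,50],[0,0,-0.002,0,50],[0,0,-0.002,0,50],[0,0,0,0,50],[0,0,0,0,50]]'
```

```text
time: 6.2
tcp_pos: [0.4806, 0.2161, 0.0374]
orientation: [[-1.0, -0.001, 0.001], [-0.001, 1.0, -0.0], [-0.001, -0.0, -1.0]]
contact_force: [-7.6, -1.5, 14.3]
finger_gap: 0.0611
gripper_force: 71.6
```

```bash

python3 -m inch '[[0,0,0.001,0,75],[0,0,0,0,90],[0,0,0,0,100],[0,0,0,0,100],[0,0,0.02,0,100],[0,0,0.04,0,100],[0,0,0.03,0,100],[0.03,-0.04,0,0,100],[0.03,-0.04,0,0,100],[0.03,-0.04,0,0,100],[0.03,-0.04,0,0,100]]'
python3 - <<'E'
from h import *
S=snap('scene','s2');T=snap('top','t2')
for n,I,p in(('top',T,(216,262)),('scene',S,(405,238))):
    for z in(.026+.012,):
        q,a,k=blob(I,p,brass,25);print(n,q,a,ray(n,*q,z))
cv2.imwrite('pics/c2.png',np.hstack([cv2.resize(I[y-50:y+50,x-50:x+50],(400,400),interpolation=cv2.INTER_CUBIC) for I,x,y in((S,405,240),(T,216,262))]))
print(bot.sense()['tcp_pos'])
E
```

```text
time: 7.3
tcp_pos: [0.6016, 0.0545, 0.1262]
orientation: [[-1.0, -0.0, 0.0], [-0.0, 1.0, 0.0], [-0.0, 0.0, -1.0]]
contact_force: [0.7, 0.0, 0.7]
finger_gap: 0.0852
gripper_force: 0.0Traceback (most recent call last):
  File "<stdin>", line 5, in <module>
  File "h.py", line 20, in blob
    k=min(cs,key=lambda k:np.linalg.norm(ctr(k)-6*w));q=(ctr(k)+.5)/6-.5
ValueError: min() iterable argument is empty
```

```bash

python3 -m inch '[[0.0087,-0.0471,0,0,100],[0.0087,-0.0471,0,0,100],[0.0087,-0.0471,0,0,100],[0.0087,-0.0471,0,0,100],[0.0087,-0.0471,0,0,100],[0.0087,-0.0471,-0.03,0,100],[0,0,0,0,100],[0,0,0,0,100]]'
python3 - <<'E'
from h import *
S=snap('scene','s3');T=snap('top','t3')
cv2.imwrite('pics/c3.png',np.hstack([cv2.resize(I[y-50:y+50,x-50:x+50],(400,400),interpolation=cv2.INTER_CUBIC) for I,x,y in((S,405,240),(T,216,262))]))
for n,I,p in(('top',T,(216,262)),('scene',S,(405,238))):
    for z in(.026+.012,):
        q,a,k=blob(I,p,brass,25);print(n,q,a,ray(n,*q,z))
print(bot.sense()['tcp_pos'])
E
```

```text
time: 8.2
tcp_pos: [0.651, -0.2221, 0.098]
orientation: [[-1.0, 0.002, -0.003], [0.002, 1.0, 0.0], [0.003, 0.0, -1.0]]
contact_force: [-0.7, 0.3, 0.5]
finger_gap: 0.0853
gripper_force: 0.0
top [212.99596567 259.99418605] 153.48611111111111 [0.47969386 0.21639858]
scene [406.20642822 236.12449958] 87.88888888888889 [0.48096522 0.21645926]
[ 0.65215094 -0.22047045  0.10020879]
```

View pics/c3.png

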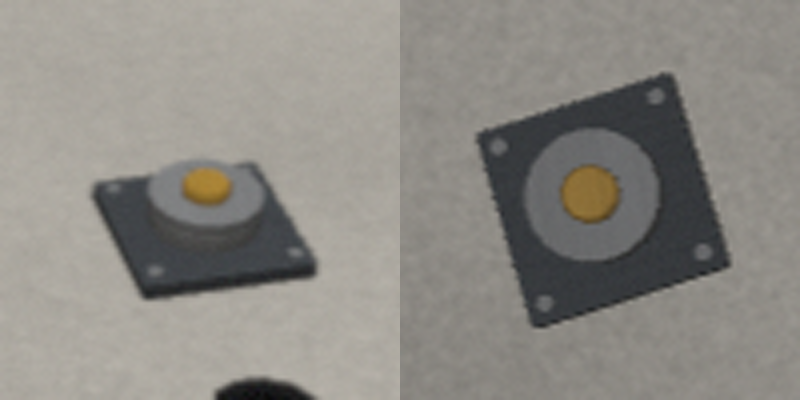

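The anvil sits flat on the bed: its boss is centred at (213,260) in the top view, and both views agree at the seated height. Next is the ring.

```bash
python3 -m inch '[[0.001,-0.0077,-0.03,0,100],[0,0,-0.028,0,100],[0,0,-0.014,0,100],[0,0,-0.005,0,100],[0,0,0,0,100],[0,0,0,0,100],[0,0,0,0,100]]' 50
python3 -m inch '[[0,0,0,0,60],[0,0,0,0,40],[0,0,0,0,40],[0,0,0,0,40],[0,0,0,0,40],[0,0,0,0,40],[0,0,0,0,40]]' 50
```

```text
time: 9.0
tcp_pos: [0.6538, -0.2289, 0.0245]
orientation: [[-1.0, -0.0, 0.003], [-0.0, 1.0, -0.001], [-0.003, -0.001, -1.0]]
contact_force: [0.4, 0.3, 0.2]
finger_gap: 0.0856
gripper_force: 0.0
time: 9.7
tcp_pos: [0.6532, -0.229, 0.0242]
orientation: [[-1.0, -0.0, 0.001], [-0.0, 1.0, -0.001], [-0.001, -0.001, -1.0]]
contact_force: [-1.7, 1.6, 5.6]
finger_gap: 0.0534
gripper_force: 51.4
```

```bash
python3 -m inch '[[0,0,0.02,0,40],[0,0,0.04,0,40],[0,0,0.04,0,40],[0,0,0,0,40],[0,0,0,0,40],[0,0,0,0,40]]'
python3 - <<'E'
from h import *
S=snap('scene','s4');s=bot.sense();p=proj('scene',np.array(s['tcp_pos'])-[0,0,.0155]).round().astype(int)
print(s['tcp_pos'],p)
x,y=p
cv2.imwrite('pics/c4.png',cv2.resize(S[y-40:y+40,x-40:x+40],(480,480),interpolation=cv2.INTER_CUBIC))
E
```

```text
time: 10.3
tcp_pos: [0.652, -0.2286, 0.1214]
orientation: [[-1.0, 0.0, -0.002], [0.0, 1.0, 0.001], [0.002, 0.001, -1.0]]
contact_force: [0.2, -0.1, -1.1]
finger_gap: 0.0533
gripper_force: 52.7
[ 0.65188046 -0.22859637  0.12102401] [181 246]
```

View pics/c4.png

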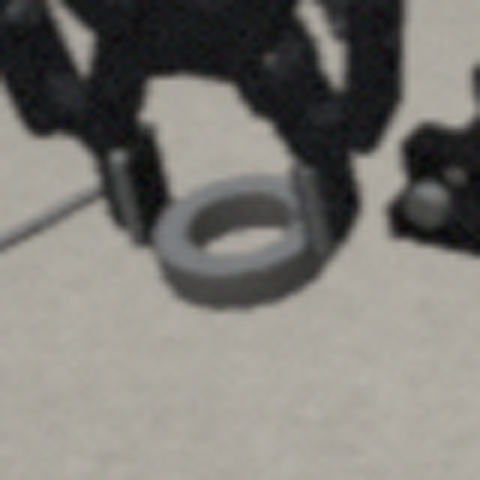

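The ring is held level; its top ellipse is centred near crop (241,228), about pixel (180.7,243.5).

```bash
python3 -c "
from h import *
print(ray('scene',180.7,243.5,.1128))"
python3 -m inch '[[-0.0157,0.0405,0,0,40],[-0.0157,0.0405,0,0,40],[-0.0157,0.0405,0,0,40],[-0.0157,0.0405,0,0,40],[-0.0157,0.0405,0,0,40],[-0.0157,0.0405,0,0,40],[-0.0157,0.0405,0,0,40],[-0.0157,0.0405,0,0,40],[-0.0157,0.0405,0,0,40],[-0.0157,0.0405,0,0,40]]'
python3 -m inch '[[-0.0145,0.0404,0,0,40],[0,0,-0.02,0,40],[0,0,-0.02,0,40],[0,0,0,0,40],[0,0,0,0,40],[0,0,0,0,40]]'
```

```text
[ 0.65323749 -0.22766957]
time: 11.35
tcp_pos: [0.4943, 0.1773, 0.1217]
orientation: [[-1.0, 0.0, -0.002], [0.0, 1.0, -0.001], [0.002, -0.001, -1.0]]
contact_force: [0.9, 1.0, -0.1]
finger_gap: 0.0537
gripper_force: 52.7
time: 11.95
tcp_pos: [0.4819, 0.2165, 0.0835]
orientation: [[-1.0, 0.001, 0.001], [0.001, 1.0, 0.0], [-0.001, 0.0, -1.0]]
contact_force: [-0.0, 0.7, 0.2]
finger_gap: 0.0537
gripper_force: 52.8
```

```bash

python3 -m inch '[[-0.002,0,-0.014,0,40],[0,0,-0.006,0,40],[0,0,-0.003,0,40],[0,0,-0.002,0,40],[0,0,-0.002,0,40],[0,0,-0.001,0,40],[0,0,0,0,40],[0,0,0,0,40]]'
```

```text
time: 12.75
tcp_pos: [0.4797, 0.2167, 0.0561]
orientation: [[-1.0, -0.0, 0.001], [-0.0, 1.0, 0.0], [-0.001, 0.0, -1.0]]
contact_force: [-2.9, -0.3, 6.7]
finger_gap: 0.0535
gripper_force: 53.6
```

```bash

python3 -m inch '[[0,0,0.0005,0,75],[0,0,0,0,90],[0,0,0,0,100],[0,0,0,0,100],[0,0,0.02,0,100],[0,0,0.03,0,100],[0,0,0.02,0,100]]'
python3 -m inch '[[-0.0033,-0.0451,0,0,100],[-0.0033,-0.0451,0,0,100],[-0.0033,-0.0451,0,0,100],[-0.0033,-0.0451,0,0,100],[-0.0033,-0.0451,0,0,100],[-0.0033,-0.0451,-0.02,0,100],[0,0,0,0,100],[0,0,0,0,100],[0,0,0,0,100]]'
python3 - <<'E'
from h import *
S=snap('scene','s5');T=snap('top','t5');print(bot.sense()['tcp_pos'])
cv2.imwrite('pics/c5.png',np.hstack([cv2.resize(I[y-50:y+50,x-50:x+50],(400,400),interpolation=cv2.INTER_CUBIC) for I,x,y in((S,405,235),(T,212,260))]))
for n,I,p in(('top',T,(212,258)),('scene',S,(406,234))):
    q,a,k=blob(I,p,brass,20);print(n,q,a,ray(n,*q,.038))
    q,a,k=blob(I,p,lambda c:(gray(c)>82)|brass(c),22);print(n,q,a,ray(n,*q,.035))
E
```

```text
time: 13.45
tcp_pos: [0.4798, 0.2167, 0.1269]
orientation: [[-1.0, -0.0, 0.001], [-0.0, 1.0, 0.0], [-0.001, 0.0, -1.0]]
contact_force: [0.7, 0.6, 0.3]
finger_gap: 0.0856
gripper_force: 0.0
time: 14.35
tcp_pos: [0.46, -0.0536, 0.1056]
orientation: [[-1.0, -0.0, 0.001], [-0.0, 1.0, 0.0], [-0.001, 0.0, -1.0]]
contact_force: [-0.1, -0.2, -0.2]
finger_gap: 0.0851
gripper_force: 0.0
[ 0.46002008 -0.05308141  0.10565014]Traceback (most recent call last):
  File "<stdin>", line 5, in <module>
  File "h.py", line 20, in blob
    k=min(cs,key=lambda k:np.linalg.norm(ctr(k)-6*w));q=(ctr(k)+.5)/6-.5
ValueError: min() iterable argument is empty
```

View pics/c5.png

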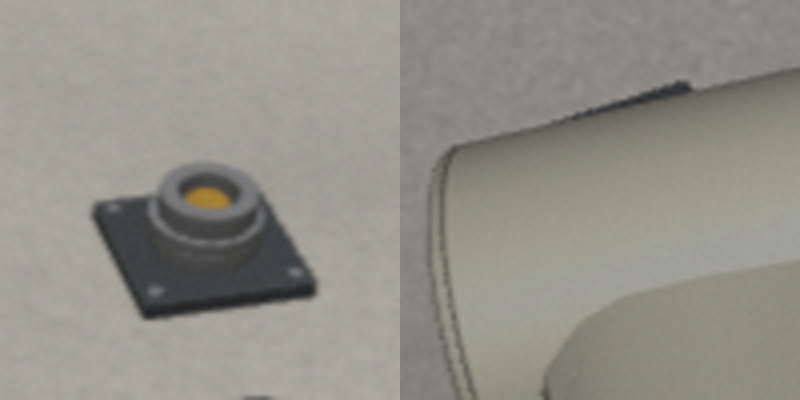

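The ring lies flat over the boss; its top ellipse is centred at about pixel (407,232.6). Next is the case.

```bash
python3 -c "
from h import *
print(ray('scene',407,232.6,.048))"
python3 -m inch '[[0,-0.0005,-0.03,0,100],[0,0,-0.028,0,100],[0,0,-0.014,0,100],[0,0,-0.006,0,100],[0,0,0,0,100],[0,0,0,0,60],[0,0,0,0,30],[0,0,0,0,30],[0,0,0,0,30],[0,0,0,0,30],[0,0,0,0,30],[0,0,0,0,30]]' 40
```

```text
[0.48152201 0.21734927]
time: 15.65
tcp_pos: [0.4601, -0.0545, 0.0285]
orientation: [[-1.0, -0.0, 0.002], [-0.0, 1.0, 0.0], [-0.002, 0.0, -1.0]]
contact_force: [-1.6, 1.4, 7.9]
finger_gap: 0.0392
gripper_force: 39.3
```

```bash
python3 -m inch '[[0,0,0.02,0,30],[0,0,0.04,0,30],[0,0,0.04,0,30],[0,0,0,0,30],[0,0,0,0,30],[0,0,0,0,30]]'
python3 - <<'E'
from h import *
S=snap('scene','s6');s=bot.sense();p=proj('scene',np.array(s['tcp_pos'])-[0,0,.0125]).round().astype(int)
print(s['tcp_pos'],p)
x,y=p
cv2.imwrite('pics/c6.png',cv2.resize(S[y-30:y+30,x-30:x+30],(480,480),interpolation=cv2.INTER_CUBIC))
E
```

```text
time: 16.25
tcp_pos: [0.4586, -0.0546, 0.1264]
orientation: [[-1.0, 0.001, -0.002], [0.001, 1.0, 0.0], [0.002, 0.0, -1.0]]
contact_force: [-0.5, 0.3, -1.0]
finger_gap: 0.0395
gripper_force: 40.5
[ 0.45853862 -0.05465339  0.12613031] [286 196]
```

View pics/c6.png

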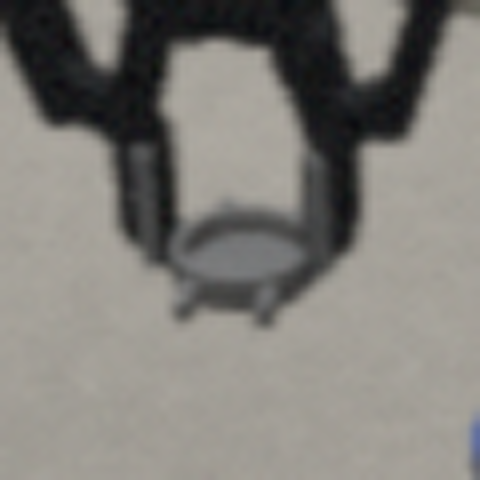

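The case is held level and centred, with its rim at pixel (286,196) as predicted.

```bash

python3 -m inch '[[0.0036,0.0452,0,0,30],[0.0036,0.0452,0,0,30],[0.0036,0.0452,0,0,30],[0.0036,0.0452,0,0,30],[0.0036,0.0452,0,0,30],[0.0036,0.0452,0,0,30],[0,0,-0.02,0,30],[0,0,-0.02,0,30],[0,0,0,0,30],[0,0,0,0,30],[0,0,0,0,30]]'
```

```text
time: 17.4
tcp_pos: [0.4817, 0.2166, 0.088]
orientation: [[-1.0, 0.0, 0.001], [0.0, 1.0, 0.0], [-0.001, 0.0, -1.0]]
contact_force: [0.7, -0.3, -0.1]
finger_gap: 0.0388
gripper_force: 40.6
```

```bash

python3 -m inch '[[-0.001,0,-0.008,0,30],[0,0,-0.004,0,30],[0,0,-0.002,0,30],[0,0,-0.0015,0,30],[0,0,-0.0015,0,30],[0,0,0,0,30],[0,0,0,0,30]]'
```

```text
time: 18.1
tcp_pos: [0.4801, 0.2165, 0.0715]
orientation: [[-1.0, -0.0, 0.001], [-0.0, 1.0, -0.0], [-0.001, -0.0, -1.0]]
contact_force: [-5.8, -1.3, 9.2]
finger_gap: 0.0397
gripper_force: 41.6
```

```bash

python3 -m inch '[[0,0,0.0005,0,50],[0,0,0,0,80],[0,0,0,0,100],[0,0,0,0,100],[0,0,0.02,0,100],[0,0,0.03,0,100],[0,0,0.01,0,100]]'
python3 -m inch '[[0.0131,-0.0416,0,0,100],[0.0131,-0.0416,0,0,100],[0.0131,-0.0416,0,0,100],[0.0131,-0.0416,0,0,100],[0.0131,-0.0416,0,0,100],[0,0,0,0,100],[0,0,0,0,100],[0,0,0,0,100]]'
python3 - <<'E'
from h import *
S=snap('scene','s7');T=snap('top','t7');print(bot.sense()['tcp_pos'])
cv2.imwrite('pics/c7.png',np.hstack([cv2.resize(I[y-40:y+40,x-40:x+40],(400,400),interpolation=cv2.INTER_CUBIC) for I,x,y in((S,405,235),(T,212,260))]))
E
```

```text
time: 18.8
tcp_pos: [0.4815, 0.2174, 0.1336]
orientation: [[-1.0, -0.0, 0.004], [-0.0, 1.0, 0.002], [-0.004, 0.002, -1.0]]
contact_force: [0.3, 1.0, -0.1]
finger_gap: 0.0854
gripper_force: 0.0
time: 19.6
tcp_pos: [0.5454, 0.0092, 0.1305]
orientation: [[-1.0, -0.0, -0.0], [-0.0, 1.0, 0.0], [0.0, 0.0, -1.0]]
contact_force: [-1.0, 0.8, 0.4]
finger_gap: 0.0855
gripper_force: 0.0
[0.54536311 0.00965528 0.13067947]
```

View pics/c7.png

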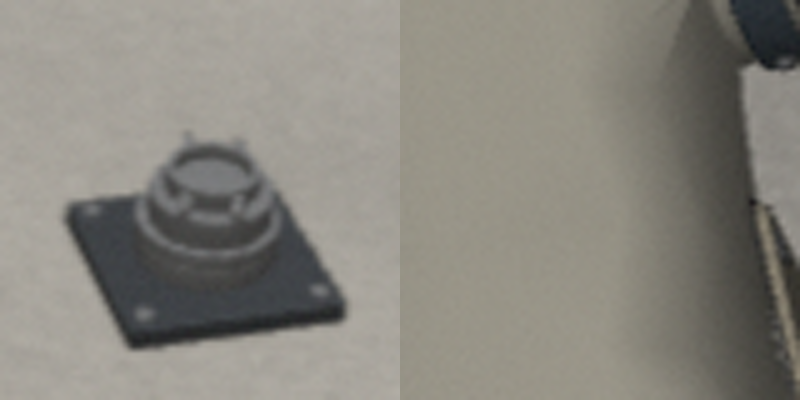

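The case sits flat in the ring, with its rim near crop (213,178). Last is the die.

```bash
python3 -m inch '[[0.0005,-0.001,-0.04,0,100],[0,0,-0.03,0,100],[0,0,-0.015,0,100],[0,0,-0.005,0,100],[0,0,0,0,70],[0,0,0,0,40],[0,0,0,0,10],[0,0,0,0,10],[0,0,0,0,10],[0,0,0,0,10],[0,0,0,0,10],[0,0,0,0,10]]' 40
python3 -m inch '[[0,0,0,0,10],[0,0,0.02,0,10],[0,0,0.04,0,10],[0,0,0.04,0,10],[0,0,0,0,10],[0,0,0,0,10],[0,0,0,0,10]]'
python3 - <<'E'
from h import *
S=snap('scene','s8');s=bot.sense();p=proj('scene',np.array(s['tcp_pos'])-[0,0,.02]).round().astype(int)
print(s['tcp_pos'],p)
x,y=p
cv2.imwrite('pics/c8.png',cv2.resize(S[y-40:y+40,x-40:x+40],(480,480),interpolation=cv2.INTER_CUBIC))
E
```

```text
time: 20.9
tcp_pos: [0.5466, 0.0078, 0.0417]
orientation: [[-1.0, -0.0, 0.002], [-0.0, 1.0, 0.0], [-0.002, 0.0, -1.0]]
contact_force: [-2.1, 0.9, 6.1]
finger_gap: 0.0206
gripper_force: 39.1
time: 21.6
tcp_pos: [0.5451, 0.0076, 0.1394]
orientation: [[-1.0, 0.001, -0.003], [0.001, 1.0, -0.0], [0.003, -0.0, -1.0]]
contact_force: [-0.1, 0.4, -2.0]
finger_gap: 0.0205
gripper_force: 39.2
[0.54505797 0.0074668  0.13919785] [308 217]
```

View pics/c8.png

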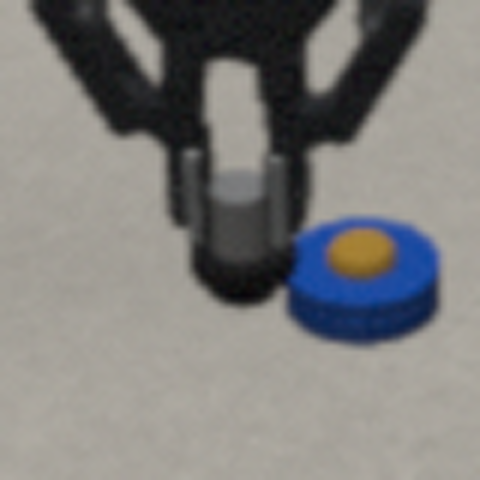

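The die is held upright; its stem top is centred at pixel (307.2,207.7).

```bash
python3 -c "
from h import *
print(ray('scene',307.2,207.7,.1395))"
python3 -m inch '[[-0.013,0.0418,0,0,10],[-0.013,0.0418,0,0,10],[-0.013,0.0418,0,0,10],[-0.013,0.0418,0,0,10],[-0.013,0.0418,0,0,10],[0,0,-0.02,0,10],[0,0,-0.01,0,10],[0,0,0,0,10],[0,0,0,0,10],[0,0,0,0,10]]'
```

```text
[0.54325631 0.00704077]
time: 22.65
tcp_pos: [0.4817, 0.216, 0.1113]
orientation: [[-1.0, 0.001, 0.001], [0.001, 1.0, 0.0], [-0.001, 0.0, -1.0]]
contact_force: [0.0, 0.2, -0.3]
finger_gap: 0.0204
gripper_force: 39.4
```

```bash

python3 -m inch '[[-0.0005,0.0003,-0.01,0,10],[0,0,-0.004,0,10],[0,0,-0.002,0,10],[0,0,-0.002,0,10],[0,0,-0.001,0,10],[0,0,0,0,10],[0,0,0,0,10]]'
```

```text
time: 23.35
tcp_pos: [0.4807, 0.2168, 0.0927]
orientation: [[-1.0, -0.0, 0.001], [-0.0, 1.0, -0.0], [-0.001, -0.0, -1.0]]
contact_force: [-2.0, -0.9, 5.9]
finger_gap: 0.0208
gripper_force: 40.0
```

Seated at the expected height. I release, back off and look.

```bash

python3 -m inch '[[0,0,0.0003,0,40],[0,0,0,0,70],[0,0,0,0,100],[0,0,0,0,100],[0,0,0.02,0,100],[0,0,0.04,0,100],[0,0,0.03,0,100],[0.02,-0.045,0,0,100],[0.02,-0.045,0,0,100],[0.02,-0.045,0,0,100],[0.02,-0.045,0,0,100],[0.02,-0.045,0,0,100]]'
python3 -m inch '[[0.01,-0.045,0,0,100],[0.01,-0.045,0,0,100],[0.01,-0.045,0,0,100],[0.01,-0.045,0,0,100],[0.01,-0.045,0,0,100],[0,0,0,0,100],[0,0,0,0,100],[0,0,0,0,100]]'
python3 - <<'E'
from h import *
S=snap('scene','s9');T=snap('top','t9')
cv2.imwrite('pics/c9.png',np.hstack([cv2.resize(I[y-40:y+40,x-40:x+40],(400,400),interpolation=cv2.INTER_CUBIC) for I,x,y in((S,405,235),(T,212,260))]))
E
```

```text
time: 24.55
tcp_pos: [0.5811, -0.0099, 0.1821]
orientation: [[-1.0, -0.0, 0.0], [-0.0, 1.0, 0.0], [-0.0, 0.0, -1.0]]
contact_force: [0.8, 0.7, -0.1]
finger_gap: 0.0853
gripper_force: 0.0
time: 25.35
tcp_pos: [0.6306, -0.2323, 0.1819]
orientation: [[-1.0, -0.0, -0.0], [-0.0, 1.0, 0.0], [0.0, 0.0, -1.0]]
contact_force: [-0.0, 0.3, 0.2]
finger_gap: 0.0859
gripper_force: 0.0
```

View pics/c9.png

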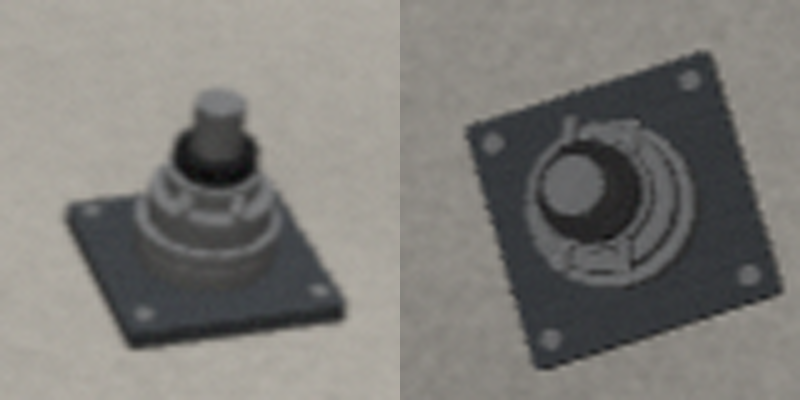

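The scene view shows the whole stack upright. The die's stem top is at pixel (206.1,256.3) in the top view and (408.5,214.9) in the scene view, and I check those against the seated height.

```bash
python3 -c "
from h import *
print(ray('top',206.1,256.3,.093),ray('scene',408.5,214.9,.093))
print(bot.hand_in())"
```

```text
[0.48150234 0.21735937] [0.47930273 0.2168081 ]
the job is handed in; nothing more can be done
None
```

The pressing stack is built and handed in: anvil, wide ring, case and die each came down at their seated heights, were let go, and the stack stood upright in the last pictures; I got no verdict back, and I did not re-measure the bystanders at the end.

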